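# Turn a board block in its probing fixture, then ratchet the probe head on

## Robot

A 6-joint arm with a two-finger parallel gripper is mounted at the origin on a cart in front of the work surface, level with it; the furniture and walls round the work are solid. World frame = base frame: x ahead of the robot, y to its left, z up, the work surface at z = 0. Lengths are in mm, angles in degrees, forces in N, time in s.
With the tool pointing down it reaches from about 350 to 850 mm from the base axis. Payload 8.1 kg.
Tool frame: the origin (TCP) lies on the centre line of the jaws, within the pads' length; the fingertips stand 19 mm ahead of it and the grasp point (between the pads) is the TCP; z points along the fingers, y is the line along which they close (so a half turn about z gives the same grasp; the last joint's range is limited). The gripper opens to 85 mm and grips with 20 to 120 N. Pads are 22 mm wide; open, the fingers measure 114 mm over their backs; the gripper's body (76 mm by 85 mm) begins 54 mm behind the grasp point. The pads swing forward as they close: fully open they stand 13 mm farther back than shut.
Start: joints at [-74.45, 7.471, 85.268, -0, 87.261, -4.893], TCP at [209.587, -562.209, 250.292] pointing down, gripper open.
Joint ranges: [-169.43, 169.43], [-51.17, 129.36], [1.28, 143.12], [-76.62, 256.62], [0, 156.53], [-152.29, 152.29]. Speed limits (degrees/s): [136.94, 136.94, 159.86, 180, 180, 180].

## Interface

Orientations are given as [roll, pitch, yaw] about the fixed x, y, z axes, in that order (R = Rz(yaw) Ry(pitch) Rx(roll)).
In Python, from bench import r gives the robot as it stands. The module is installed in compiled form; this text tells all that it offers.
- The arm moves only by the tool servo_tool, never from a script. Its arguments are lists of equal length, an entry for each row: "fingers": the finger opening in m, from 0 to 0.0854; "linear": the shift along the tool's x, y, z in m, a list of three; "rotation": the turn, a rotation vector about the tool's x, y, z in degrees, a list of three. A call has 1 to 10 rows; each row is the pose to reach, as a shift and turn from the pose commanded when the call began, along the tool's axes at that moment; what a row does not reach only later rows make up. A row lasts 1/10 s, in which the tool goes at most 50 mm and 8.59 degrees, less where a joint would pass 70% of its speed; a pose out of reach is approached as far as the arm can. A call with a gripper value outside its range is refused whole. The fingers move at their own pace and stop on an object; "force" is the grip in N (left out, the last holds). Time passes only in rows, so rows that repeat a pose let the fingers close. It gives the time, the measured TCP pose, the force, the opening and the grip force at its end, in the units of the state.
- r.sense(): the state, without advancing time (a new reading comes with each control period).
- r.snapshot(name): name is "scene" or "top" or "wrist"; returns a dict with "frame" (420x560x3 uint8, red, green, blue), "fx", "fy", "cx", "cy" (pixels), "camera_from_world" (4x4, takes a point from world to camera coordinates). Camera axes: x right, y up, looking along -z (the intrinsics and any distortion apply to the point x, -y, -z); pixel columns grow to the right and rows downward; lengths in mm; the calibration is good to about 2 mm. The wrist camera is an equidistant fisheye: a pixel r from the principal point sees the ray r / f radians off the axis. A picture is of the moment at which its call begins. There is no depth.
- r.hand_in(): hands the job in; it is judged then, once.
The state is a dict: "time": time; "joint_pos": joint angles; "qd": joint speeds; "joint_efforts": joint torques, N m; "tool_pos": TCP position; "tcp_rot": TCP orientation; "ft_force": force on the tool from outside, world axes, zero at the start; "wrist_torque": the same for the moment, N m; "finger_gap": finger opening in mm; "grip_force": force on a finger pad.
Only numpy, scipy, OpenCV 4.12 (cv2) and the standard library are available. Lean on these libraries where they do the work, as an engineer would, in place of code of your own. Each camera call takes 0.05 s, during which the arm holds its last target. There are 200 camera calls.

## Task

The upright block of circuit boards in the probing fixture has been tested on one side: lift it, turn it a quarter turn anticlockwise as seen from above, so that the face now looking out over the front edge of the fixture meets the probe head, and stand it back square in the middle of the nest between head and backstop, then let go of it. Then take the knob of the ratchet lever and advance it exactly three clicks from where it stands, no fourth, so that the head presses the block home against the backstop, and finish while still holding the knob there, with the lever on its third click. Leave the other things on the desk where they are.

Things in the scene. Friction and masses are not known exactly. Their poses are not given: they have to be found in the camera images.
- fixture: The probing fixture, fixed on the desk: aluminium base plate 150 (x) by 240 (y) by 10 mm. Origin on the desk under it; x points away from its front edge (x = -75 mm, on the robot's side), y to the left along the plate (-135 to +105 mm), z up. Grey guide block of the probe head at y = -33 to -7 mm, 36 mm high; all of it but the knob and the block is lower than 41 mm above the desk.
- nest (a point): Middle of the marked square on the plate's top, 10 mm above the desk, where the block stands; axes as the fixture's. The backstop, a dark steel bar 70 mm wide with its top 40 mm above the desk, has its face 26 mm from here to +y. The probe head's face stands to -y, 40 mm from here at the start, with the lever on its first notch. Lower the block here, or up to 4 mm to -y for clearance.
- press_head: Probe head: black bar 44 (x) by 10 by 26 mm with two rows of brass pins, its top 39 mm above the desk; it slides to fixture +y, 6 mm a click of the lever. The centre of its flat pin face is 28 mm along its own y from its origin; axes as the fixture's. Sprung: it presses the block with 2.4 N at touch, 0.4 N a mm more, 4 N after three clicks; it pushes a loose block home.
- pivot (a point): The lever's upright pivot axis, at the plate's top, 10 mm above the desk; axes as the fixture's. The sprung brass pawl that clicks on the lever's teeth sits between here and the plate's front edge, its top 26 mm above the desk.
- lever: Ratchet lever, dark steel, origin at the pivot. Turns anticlockwise from above, 15 deg (22 mm at the knob) a click; starts on its first notch; the pawl bars the way back; stop at 5.6 notches. 4 to 5 N at the knob, rising to 6 to 9 N, climbs a tooth; 10 deg past a notch the push drops and it snaps on to the next notch by itself (a click), and rests there.
- knob (a point): Middle of the lever's upright round black knob, 15 mm in diameter, 28 to 73 mm above the desk (this point is at 55 mm), 85 mm from the pivot, at the first notch at -135 deg from the fixture's x axis (front right). Orientation: the lever's, equal to the fixture's at the first notch. Pinch it from above; it can slip round between the fingers.
- cube_centre (a point): Centre of the loose upright block of green circuit boards, 52 by 52 mm across its side boards and 90 mm high, its underside 45 mm below; 0.14 to 0.28 kg. z up; at the start its axes are the fixture's within 4 deg. Grasp it across either pair of sides, 60 to 75 mm above its underside (solid to 84 mm); a pale connector on top.
- cube_next_face (a point): A point half-way up the side of the block that looks over the fixture's front edge at the start, 28.5 mm from the block's centre along its own -x: the face that must meet the probe head.
- relay_board: Bystander: relay board 32x74x22 mm lying behind the fixture; origin under its centre.
- usb_programmer: Bystander: black stick 20x62x11 mm with a metal plug, right of the fixture; origin under its centre.
- heat_sink: Bystander: finned aluminium heat sink 40x40x26 mm, left of the fixture; origin under its centre.
- pcb_strip: Bystander: narrow board on standoffs 40x130x21 mm, far left; origin under its centre.
- solder_spool: Bystander: spool of solder 52 mm in diameter, 40 mm high, right of the fixture; origin under its centre.
Things that resemble listed ones, but are neither listed nor needed, are in the scene too. There is more than one size of the part that bears cube_centre; the job needs the middle-sized.

How it is judged (in metres and radians):
On the way:
1. the block stands upright in the nest, turned a quarter turn anticlockwise, released, and the lever has not been advanced yet (y of cube_next_face in the frame of fixture below 0.042 m and angle between cube_centre's own z axis and vertical below 0.08 rad and x of cube_centre in the frame of fixture between -0.012 and 0.012 m and z of cube_centre in the frame of fixture between 0.052 and 0.059 m and contact force between the fingers and pcb_cube below 0.1 N and y of cube_centre in the frame of fixture between 0.044 and 0.064 m and angle between the x axis of cube_centre and the y axis of fixture, either way round below 0.2 rad and distance of knob from where it was at the start of the episode below 0.012 m), for 0.2 s.
At the end, for the whole second after the job is handed in: Block upright in the nest, quarter turn anticlockwise, against the backstop within 3.5 mm, square within 4 deg, within 12 mm across, not touched by the fingers; head pressing it with over 1.5 N; lever 3 clicks on (2.8 to 3.4); fingers still holding the lever with over 0.5 N (y of cube_next_face in the frame of fixture below 0.042 m and angle between cube_centre's own z axis and vertical below 0.08 rad and x of cube_centre in the frame of fixture between -0.012 and 0.012 m and z of cube_centre in the frame of fixture between 0.052 and 0.059 m and contact force between the fingers and pcb_cube below 0.1 N and y of cube_centre in the frame of fixture between 0.0565 and 0.0635 m and angle between the x axis of cube_centre and the y axis of fixture, either way round below 0.07 rad and contact force between press_head and pcb_cube above 1.5 N and distance of knob from where it was at the start of the episode between 0.0615 and 0.074 m and contact force between the fingers and lever above 0.5 N); the arm keeps its last pose, push and grip.
It fails at once if a bystander is shifted by more than 20 mm (distance of any of relay_board, usb_programmer, heat_sink, pcb_strip, solder_spool from where it was at the start of the episode above 0.02 m).
It also fails if it takes over 64 s, if anything falls off the work surface, if the arm or the gripper's body presses on something with over 40 N, if the wrist force passes 120 N, or if a joint passes its speed limit or range.

## Working session

There is one attempt and no reset: what is moved stays moved. The work goes in short steps, Python scripts to look and compute and a tool call to move; the robot and the scene stay as the last step left them, time stands still between calls to the robot, and variables do not carry over. Pictures are saved under pics/ and viewed, at most 10 in all, crops included, and the job is handed in when it is done.

Besides the shell and the picture viewer there is one more tool, called after "Request:" in YAML: its name, and indented under it one key for each argument. servo_tool: Moves the arm, as the interface text tells. Its arguments: {"type":"object","properties":{"fingers":{"type":"array","items":{"type":"number"}},"linear":{"type":"array","items":{"type":"array","items":{"type":"number"}}},"rotation":{"type":"array","items":{"type":"array","items":{"type":"number"}}},"force":{"type":"number"}},"required":["fingers","linear","rotation"]}

```bash
mkdir -p pics
cat > h.py <<'E'
import numpy as np, cv2
from bench import r
def snap(n,f):
    s=r.snapshot(n); cv2.imwrite('pics/'+f+'.png',cv2.cvtColor(s['frame'],cv2.COLOR_RGB2BGR)); np.savez('pics/'+f+'.npz',**s); return s
def ld(f): return dict(np.load('pics/'+f+'.npz'))
def ray(s,u,v,fish=False):
    a=(u-s['cx'])/s['fx']; b=(v-s['cy'])/s['fy']
    if fish:
        t=np.hypot(a,b); k=np.sin(t)/t if t>1e-9 else 1; d=np.array([a*k,-b*k,-np.cos(t)])
    else: d=np.array([a,-b,-1.])
    M=s['camera_from_world']; R=M[:3,:3]; return -R.T@M[:3,3], R.T@d
def at(s,u,v,z,fish=False):
    o,d=ray(s,u,v,fish); return (o+d*(z-o[2])/d[2]).round(1)
def proj(s,p,fish=False):
    M=s['camera_from_world']; c=M[:3,:3]@np.array(p,float)+M[:3,3]; x,y,z=c[0],-c[1],-c[2]
    if fish:
        h=np.hypot(x,y); t=np.arctan2(h,z); return s['cx']+s['fx']*t*x/h, s['cy']+s['fy']*t*y/h
    return s['cx']+s['fx']*x/z, s['cy']+s['fy']*y/z
E
python3 - <<'E'
from h import *
print(r.sense())
a=snap('scene','s0');b=snap('top','t0')
for s in (a,b): print({k:v for k,v in s.items() if k!='frame'})
E
```

```text
{'time': 0.0, 'joint_pos': array([-7.44499114e+01,  7.51369016e+00,  8.53310153e+01,  5.32864291e-04,
        8.72616433e+01, -4.89364708e+00]), 'qd': array([-0.08701308, -0.09564148, -0.09225599, -0.01973249, -0.00740122,
        0.0028449 ]), 'joint_efforts': array([ 2.15797292e-03, -5.69398391e+01, -5.00543332e+01,  8.89179751e-05,
        1.47005136e-02, -5.29179329e-05]), 'tool_pos': array([ 209.44922221, -561.69441666,  249.24254727]), 'tcp_rot': array([-1.79894084e+02, -9.60249874e-03,  2.04437009e+01]), 'ft_force': array([ 0.60741915,  0.23681366, -1.07112699]), 'wrist_torque': array([ 0.02182202, -0.00029892, -0.00928763]), 'grip_force': 0.0, 'finger_gap': 85.4786403043047}
{'fx': 418.4963545329555, 'fy': 418.4963545329555, 'cx': 280.81606828966994, 'cy': 202.99078472184456, 'camera_from_world': array([[-5.00770622e-01, -8.65311781e-01,  2.15477424e-02,
         2.32465837e+02],
       [ 4.31362837e-01, -2.27899821e-01,  8.72919111e-01,
        -2.99098097e+02],
       [-7.50436464e-01,  4.46427142e-01,  4.87388880e-01,
        -1.08503434e+03],
       [ 0.00000000e+00,  0.00000000e+00,  0.00000000e+00,
         1.00000000e+00]])}
{'fx': 405.20893209442465, 'fy': 405.20893209442465, 'cx': 280.59169035180213, 'cy': 209.47417792272466, 'camera_from_world': array([[-1.69741319e-02, -9.99566757e-01, -2.40453021e-02,
        -2.19283283e+01],
       [ 9.94981818e-01, -1.92581852e-02,  9.81850462e-02,
        -5.51235286e+02],
       [-9.86055771e-02, -2.22580325e-02,  9.94877641e-01,
        -1.10807191e+03],
       [ 0.00000000e+00,  0.00000000e+00,  0.00000000e+00,
         1.00000000e+00]])}
```

View pics/s0.png

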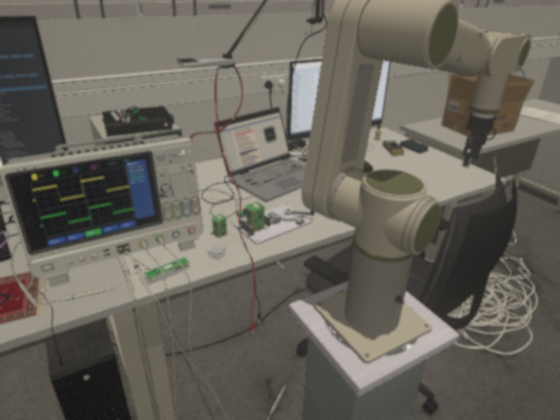

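View pics/t0.png

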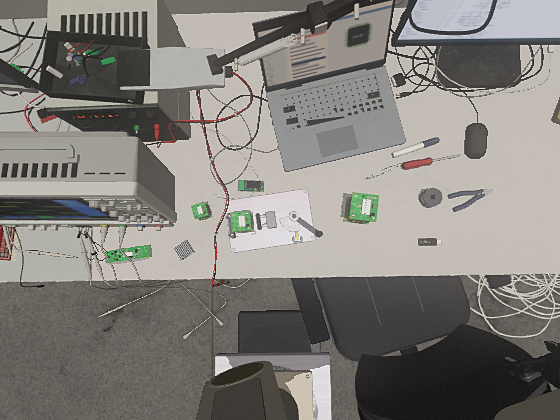

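The top view shows the fixture plate at about (228–318, 190–250) with the block at (240,222). There are decoy blocks at (200,211) and (360,208). I'll zoom in on the fixture.

Run:
```python
from h import *
im=cv2.imread('pics/t0.png')[170:270,180:330]
cv2.imwrite('pics/t0c.png',cv2.resize(im,None,fx=5,fy=5,interpolation=cv2.INTER_CUBIC))
```

```text
(no output)
```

View pics/t0c.png

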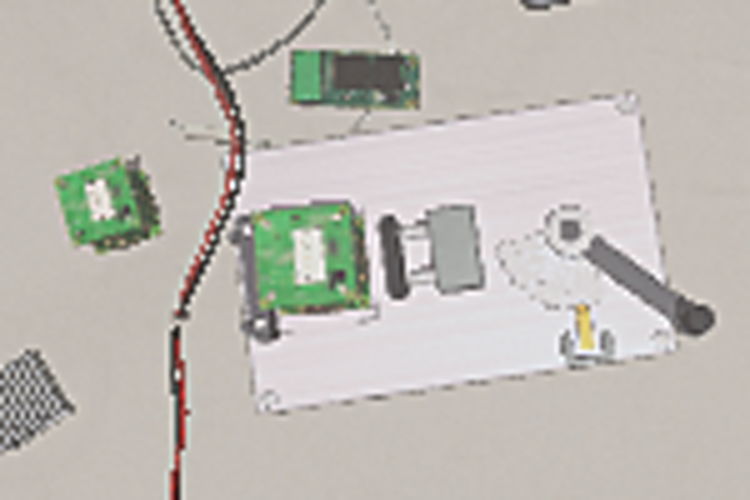

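Run:
```python
from h import *
s=ld('t0'); q=lambda u,v,z: at(s,180+u/5-.4,170+v/5-.4,z)
c=[q(*p,10)[:2] for p in ((245,152),(637,95),(675,348),(260,412))]  # BL BR FR FL
print(c,[np.linalg.norm(c[i]-c[(i+1)%4]) for i in range(4)])
L=np.array([[75,105],[75,-135],[-75,-135],[-75,105]]);C=np.array(c)
# rigid fit
Lc=L-L.mean(0);Cc=C-C.mean(0);th=np.arctan2((Lc[:,0]*Cc[:,1]-Lc[:,1]*Cc[:,0]).sum(),(Lc*Cc).sum())
R=np.array([[np.cos(th),-np.sin(th)],[np.sin(th),np.cos(th)]]);t=C.mean(0)-R@L.mean(0)
print('yaw',np.degrees(th),'org',t,'res',C-(L@R.T+t))
f=lambda p:(R.T@(np.array(p)[:2]-t)).round(1)
k=q(697,317,73);v=q(570,228,35);print('knob',k,f(k),'pivot',v,f(v))
for p in ((258,212),(357,204),(372,302),(270,312)): b=q(*p,94);print('blk',b,f(b))
print('connector',q(309,255,96),f(q(309,255,96)))
print('backstop front-face',f(q(255,325,40)),'headface', f(q(383,215,39)),f(q(392,297,39)))
np.savez('fix.npz',th=th,t=t)
```

```text
[array([582.5, 116.6]), array([ 610.8, -107.9]), array([ 466.4, -125.9]), array([434.5, 108.7])] [np.float64(226.2766890335812), np.float64(145.51755907793392), np.float64(236.7588857888971), np.float64(148.21069462086734)]
yaw 6.786931263330452 org [521.77733784  12.76988734] res [[-1.34313943 -9.29740951]
 [-1.40573397  4.52078793]
 [ 3.14313943  4.24740951]
 [-0.39426603  0.52921207]]
knob [ 481.2 -134.3   73. ] [ -57.7 -141.2] pivot [533.3 -67.9  35. ] [  1.9 -81.5]
blk [539.9  97.1  94. ] [28.  81.6]
blk [543.1  44.7  94. ] [24.9 29.2]
blk [491.3  37.3  94. ] [-27.4  28. ]
blk [487.  91.  94.] [-25.3  81.8]
connector [516.5  70.   96. ] [ 1.5 57.5]
backstop front-face [-28.   98.1] headface [22.9 20.3] [-22.8  21.2]
```

```bash
cat >> h.py <<'E'
from scipy.spatial.transform import Rotation as Ro
def F(): 
    d=np.load('fix.npz'); th=float(d['th']); return th,np.array([[np.cos(th),-np.sin(th)],[np.sin(th),np.cos(th)]]),d['t']
def w(x,y): th,R,t=F(); return R@np.array([x,y])+t
def fx(p): th,R,t=F(); return (R.T@(np.array(p)[:2]-t)).round(1)
def go(frm,to):
    "poses (x,y,z,yaw) tool down -> linear m, rotvec deg in tool axes"
    A=Ro.from_euler('xyz',[180,0,frm[3]],degrees=True);B=Ro.from_euler('xyz',[180,0,to[3]],degrees=True)
    print('lin',(A.inv().apply(np.array(to[:3])-np.array(frm[:3]))/1000).round(4),'rot',(A.inv()*B).as_rotvec(degrees=True).round(2))
E
python3 - <<'E'
from h import *
s=ld('t0'); q=lambda u,v,z: at(s,180+u/5-.4,170+v/5-.4,z)[:2]
C=np.array([q(637,95,10),q(675,348,10),q(260,412,10),q(570,228,35),q(697,317,73),(q(383,215,39)+q(392,297,39))/2])
L=np.array([[75,-135],[-75,-135],[-75,105],[0,-80],[-60.1,-140.1],[0,20]])
Lc=L-L.mean(0);Cc=C-C.mean(0);th=np.arctan2((Lc[:,0]*Cc[:,1]-Lc[:,1]*Cc[:,0]).sum(),(Lc*Cc).sum())
R=np.array([[np.cos(th),-np.sin(th)],[np.sin(th),np.cos(th)]]);t=C.mean(0)-R@L.mean(0)
print('yaw',np.degrees(th),'org',t,'res',(C-(L@R.T+t)).round(1)); np.savez('fix.npz',th=th,t=t)
b=np.mean([q(*p,94) for p in ((258,212),(357,204),(372,302),(270,312))],0); print('block',b,fx(b),'nest',w(0,60),'knob',w(-60.1,-140.1))
n=w(0,58);y=np.degrees(th)+90
go((209.6,-562.2,250.3,20.44),(n[0],n[1],230,y))
E
```

```text
yaw 7.40175672054582 org [522.08164454  14.25201538] res [[-3.   2.1]
 [ 1.3  3.4]
 [ 0.3 -0. ]
 [ 0.9 -2.8]
 [ 0.7 -1.9]
 [-0.2 -0.7]]
block [515.325  67.525] [ 0.2 53.7] nest [514.35208444  73.75204816] knob [ 480.53096788 -132.42300386]
lin [ 0.5072 -0.4875  0.0203] rot [  0.     0.   -76.96]
```

Request:
servo_tool:
  fingers: [0.085,0.085,0.085,0.085,0.085,0.085,0.085,0.085,0.085,0.085]
  linear:
    - [0.036,-0.035,0]
    - [0.072,-0.07,0]
    - [0.108,-0.104,0]
    - [0.144,-0.139,0]
    - [0.18,-0.173,0]
    - [0.216,-0.207,0]
    - [0.252,-0.242,0]
    - [0.288,-0.276,0]
    - [0.324,-0.311,0]
    - [0.36,-0.345,0]
  rotation:
    - [0,0,-6]
    - [0,0,-12]
    - [0,0,-18]
    - [0,0,-24]
    - [0,0,-30]
    - [0,0,-36]
    - [0,0,-42]
    - [0,0,-48]
    - [0,0,-54]
    - [0,0,-60]
  force: 40

```text
time: 1.1
tool_pos: [426.7, -111.2, 250.2]
tcp_rot: [180.0, 0.0, 80.7]
ft_force: [0.3, -0.3, -0.7]
finger_gap: 84.6
grip_force: 0.0
```

Run:
```python
from h import *
c=Ro.from_euler('xyz',[180,0,20.44],degrees=True).apply([.36,-.345,0])*1000+[209.6,-562.2,250.3];print(c)
n=w(0,54);go((*c,80.44),(*n,230,97.4))
```

```text
[ 426.45075182 -113.2002768   250.3       ]
lin [0.1932 0.0574 0.0203] rot [  0.     0.   -16.96]
```

Request:
servo_tool:
  fingers: [0.085,0.085,0.085,0.085,0.085,0.085,0.085,0.085]
  linear:
    - [0.032,0.01,0.004]
    - [0.064,0.019,0.008]
    - [0.096,0.029,0.01]
    - [0.128,0.038,0.014]
    - [0.16,0.048,0.018]
    - [0.193,0.0575,0.02]
    - [0.193,0.0575,0.02]
    - [0.193,0.0575,0.02]
  rotation:
    - [0,0,-4]
    - [0,0,-8]
    - [0,0,-12]
    - [0,0,-15]
    - [0,0,-17]
    - [0,0,-17]
    - [0,0,-17]
    - [0,0,-17]

```text
time: 1.9
tool_pos: [514.8, 68.1, 229.6]
tcp_rot: [-179.9, 0.0, 97.5]
ft_force: [-0.6, -0.1, -0.2]
finger_gap: 84.7
grip_force: 0.0
```

Run:
```python
from h import *
print(r.sense()['tool_pos'])
s=snap('wrist','w0');print(s['fx'],s['cx'],s['cy'],s['camera_from_world'])
im=s['frame'][:,:,::-1]; cv2.imwrite('pics/w0b.png',cv2.resize(im,(784,588),interpolation=cv2.INTER_CUBIC))
```

```text
[514.79651167  68.08488496 229.59221046]
325.19226210127806 283.4349822648997 207.3991278216746 [[ 9.91333662e-01  1.31367198e-01 -4.79138302e-04 -5.19419579e+02]
 [-1.26635640e-01  9.54645144e-01 -2.69473679e-01  3.01697720e+01]
 [-3.49425951e-02  2.67199005e-01  9.63007636e-01 -3.58983651e+02]
 [ 0.00000000e+00  0.00000000e+00  0.00000000e+00  1.00000000e+00]]
```

View pics/w0b.png

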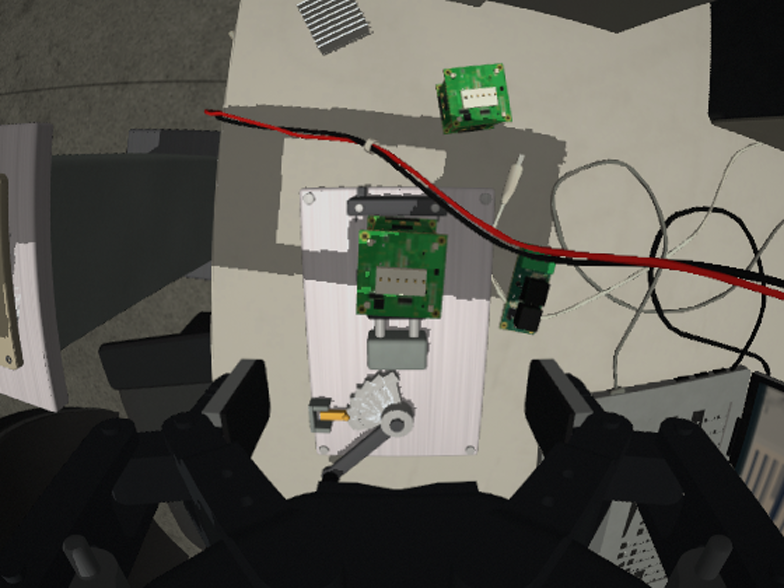

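The wrist view shows the block top at about (363,232)–(443,318) and the plate corners at (302,190), (493,188) and (478,457). A red/black cable crosses near the backstop's back corner and may be hanging in the air, so I'll triangulate it and refine the fixture pose.

Run:
```python
from h import *
s=ld('w0'); T=ld('t0'); q=lambda u,v,z: at(s,u/1.4,v/1.4,z,True)[:2]
for n,p,z,e in (('BL',(493,188),10,(75,105)),('FL',(302,190),10,(-75,105)),('BR',(478,457),10,(75,-135)),('pivot',(397,424),35,(0,-80))): print(n,q(*p,z),fx(q(*p,z)),e)
print('stop face', fx(q(350,214,40)),fx(q(445,213,40)))
B=[q(*p,94) for p in ((363,232),(445,235),(443,318),(357,313))]; print('blk',B,np.mean(B,0),fx(np.mean(B,0)))
print('conn',q(401,280,97),fx(q(401,280,97)))
for c in ((300,133),(370,145),(410,175),(447,205),(490,234),(540,252)):
  print(c,[tuple(((np.array(proj(T,at(s,c[0]/1.4,c[1]/1.4,z,True)))-[180,170]+.4)*5).round().astype(int)) for z in (5,40,80,120,160)], at(s,c[0]/1.4,c[1]/1.4,80,True))
```

```text
BL [580.5 129.7] [ 72.8 107. ] (75, 105)
FL [436.8 109.1] [-72.4 105. ] (-75, 105)
BR [ 614.8 -109.7] [  76.  -134.9] (75, -135)
pivot [532.8 -65.5] [  0.4 -80.5] (0, -80)
stop face [-32.6  89.2] [33.1 90. ]
blk [array([491.7,  95.4]), array([538.8,  99.9]), array([545.6,  49.8]), array([493.7,  46.1])] [517.45  72.8 ] [ 2.9 58.7]
conn [517.1  70.7] [ 2.3 56.6]
(300, 133) [(np.int64(184), np.int64(423)), (np.int64(176), np.int64(409)), (np.int64(165), np.int64(393)), (np.int64(154), np.int64(375)), (np.int64(143), np.int64(356))] [445.7 148.9  80. ]
(370, 145) [(np.int64(191), np.int64(326)), (np.int64(182), np.int64(320)), (np.int64(171), np.int64(312)), (np.int64(159), np.int64(304)), (np.int64(147), np.int64(294))] [488.6 146.   80. ]
(410, 175) [(np.int64(224), np.int64(268)), (np.int64(212), np.int64(265)), (np.int64(199), np.int64(263)), (np.int64(184), np.int64(260)), (np.int64(168), np.int64(257))] [514.5 131.1  80. ]
(447, 205) [(np.int64(256), np.int64(213)), (np.int64(243), np.int64(214)), (np.int64(226), np.int64(217)), (np.int64(208), np.int64(219)), (np.int64(189), np.int64(222))] [539.1 116.3  80. ]
(490, 234) [(np.int64(286), np.int64(148)), (np.int64(271), np.int64(154)), (np.int64(251), np.int64(162)), (np.int64(231), np.int64(171)), (np.int64(208), np.int64(180))] [568.2 102.6  80. ]
(540, 252) [(np.int64(300), np.int64(72)), (np.int64(283), np.int64(84)), (np.int64(263), np.int64(99)), (np.int64(241), np.int64(114)), (np.int64(217), np.int64(131))] [602.5  96.3  80. ]
```

Fixture fit is within about 2 mm. The cable really does hang in the air, roughly 90–120 mm high behind and to the left of the block, so I'll keep the fingers partly closed when descending.

Request:
servo_tool:
  fingers: [0.068,0.068,0.068,0.068,0.068,0.068,0.068,0.068]
  linear:
    - [0.002,0.0015,0.01]
    - [0.0025,0.0015,0.03]
    - [0.0025,0.0015,0.06]
    - [0.0025,0.0015,0.09]
    - [0.0025,0.0015,0.115]
    - [0.0025,0.0015,0.135]
    - [0.0025,0.0015,0.148]
    - [0.0025,0.0015,0.152]
  rotation:
    - [0,0,0]
    - [0,0,0]
    - [0,0,0]
    - [0,0,0]
    - [0,0,0]
    - [0,0,0]
    - [0,0,0]
    - [0,0,0]

```text
time: 2.75
tool_pos: [515.0, 69.6, 76.4]
tcp_rot: [-179.8, -0.0, 97.4]
ft_force: [0.5, 0.1, -0.9]
finger_gap: 67.9
grip_force: 0.0
```

Request:
servo_tool:
  fingers: [0.04,0.04,0.04,0.04,0.04,0.04,0.04,0.04]
  linear:
    - [0,0,0]
    - [0,0,0]
    - [0,0,0]
    - [0,0,0]
    - [0,0,0]
    - [0,0,0]
    - [0,0,0]
    - [0,0,0]
  rotation:
    - [0,0,0]
    - [0,0,0]
    - [0,0,0]
    - [0,0,0]
    - [0,0,0]
    - [0,0,0]
    - [0,0,0]
    - [0,0,0]
  force: 40

```text
time: 3.55
tool_pos: [516.5, 70.3, 78.6]
tcp_rot: [180.0, 0.0, 97.4]
ft_force: [0.7, -0.2, 1.1]
finger_gap: 52.1
grip_force: 41.7
```

Request:
servo_tool:
  fingers: [0.04,0.04,0.04,0.04,0.04,0.04,0.04]
  linear:
    - [0,0,-0.005]
    - [0,0,-0.015]
    - [0,0,-0.027]
    - [0,0,-0.038]
    - [-0.01,-0.005,-0.044]
    - [-0.02,-0.01,-0.044]
    - [-0.02,-0.01,-0.044]
  rotation:
    - [0,0,0]
    - [0,0,0]
    - [0,0,0]
    - [0,0,0]
    - [0,0,0]
    - [0,0,0]
    - [0,0,0]

```text
time: 4.25
tool_pos: [508.4, 47.5, 122.2]
tcp_rot: [-180.0, 0.0, 97.4]
ft_force: [1.0, 0.7, -2.2]
finger_gap: 51.7
grip_force: 41.6
```

Request:
servo_tool:
  fingers: [0.04,0.04,0.04,0.04,0.04,0.04,0.04,0.04,0.04,0.04]
  linear:
    - [0,0,0]
    - [0,0,0]
    - [0,0,0]
    - [0,0,0]
    - [0,0,0]
    - [0,0,0]
    - [0,0,0]
    - [0,0,0]
    - [0,0,0]
    - [0,0,0]
  rotation:
    - [0,0,-6]
    - [0,0,-12]
    - [0,0,-18]
    - [0,0,-24]
    - [0,0,-30]
    - [0,0,-36]
    - [0,0,-42]
    - [0,0,-48]
    - [0,0,-54]
    - [0,0,-60]

```text
time: 5.25
tool_pos: [508.4, 48.9, 121.4]
tcp_rot: [-180.0, -0.1, 157.7]
ft_force: [0.2, 0.2, -1.9]
finger_gap: 52.4
grip_force: 41.7
```

Request:
servo_tool:
  fingers: [0.04,0.04,0.04,0.04,0.04,0.04,0.04]
  linear:
    - [0,0,0]
    - [0,0,0]
    - [0,0,0]
    - [0,0,0]
    - [0,0,0]
    - [0,0,0]
    - [0,0,0]
  rotation:
    - [0,0,-6]
    - [0,0,-12]
    - [0,0,-18]
    - [0,0,-24]
    - [0,0,-30]
    - [0,0,-30]
    - [0,0,-30]

```text
time: 5.95
tool_pos: [508.6, 49.0, 121.7]
tcp_rot: [180.0, -0.1, -172.8]
ft_force: [-0.9, 0.5, -0.9]
finger_gap: 51.9
grip_force: 41.6
```

Run:
```python
from h import *
d=r.sense();print(d['tool_pos'],fx(d['tool_pos']),d['tcp_rot'],d['grip_force'],d['joint_pos'])
s=snap('wrist','w1')
for n,p in (('stopface L',(-35,86,40)),('stopface R',(35,86,40)),('BL',(75,105,10)),('FL',(-75,105,10)),('FR',(-75,-135,10)),('pivot',(0,-80,35)),('knob',(-60.1,-140.1,73))): print(n,np.round(np.array(proj(s,[*w(*p[:2]),p[2]],True))*1.4))
im=s['frame'][:,:,::-1]; cv2.imwrite('pics/w1b.png',cv2.resize(im,(784,588),interpolation=cv2.INTER_CUBIC))
```

```text
[508.55827086  48.95593154 121.73845057] [-8.9 36.2] [ 1.79989596e+02 -5.48431169e-02 -1.72756285e+02] 41.64644239470363 [-2.55026398e-01 -4.64524572e-01  1.07346077e+02  3.29888816e-03
  7.31741792e+01 -9.74996926e+01]
stopface L [504. 258.]
stopface R [494. 391.]
BL [509. 424.]
FL [528. 173.]
FR [108. 187.]
pivot [180. 323.]
knob [ 35. 229.]
```

View pics/w1b.png

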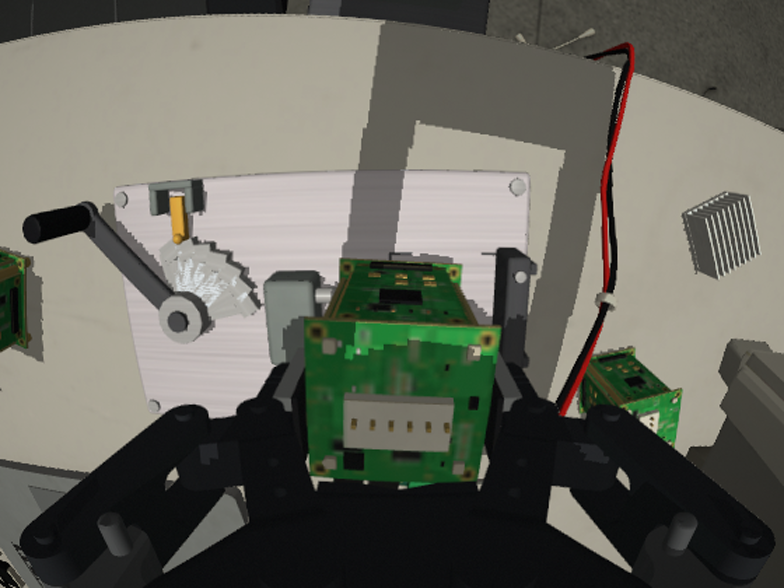

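The block is held, turned and free of everything. Its top-board corners are at (305,327), (500,325), (492,480) and (312,480). Predicted fixture points match to within a few pixels.

Run:
```python
from h import *
s=ld('w1'); B=[fx(at(s,u/1.4,v/1.4,137,True)) for u,v in ((305,327),(500,325),(492,480),(312,480))];print(B,np.mean(B,0))
for p in ((497,253),(497,258),(520,250),(535,262)): print(p,fx(at(s,p[0]/1.4,p[1]/1.4,40,True)))
p=w(-10.2+0,0)
a=np.array([508.6,49.0]); print(fx(a)); print('rel commands: fixture dx,dy to (0,56):',np.array([0,56])-fx(a))
```

```text
[array([-36.7,  12.1]), array([-37.1,  62.5]), array([14. , 64.8]), array([13.6,  9.7])] [-11.55   37.275]
(497, 253) [-37.3  82.6]
(497, 258) [-34.9  82.7]
(520, 250) [-38.9  93.8]
(535, 262) [-33.2 101.7]
[-8.9 36.2]
rel commands: fixture dx,dy to (0,56): [ 8.9 19.8]
```

Request:
servo_tool:
  fingers: [0.04,0.04,0.04,0.04,0.04,0.04,0.04,0.04,0.04,0.04]
  linear:
    - [-0.005,0.009,0]
    - [-0.011,0.0195,0]
    - [-0.011,0.0195,0]
    - [-0.011,0.0195,0.006]
    - [-0.011,0.0195,0.014]
    - [-0.011,0.0195,0.022]
    - [-0.011,0.0195,0.03]
    - [-0.011,0.0195,0.037]
    - [-0.011,0.0195,0.041]
    - [-0.011,0.0195,0.041]
  rotation:
    - [0,0,0]
    - [0,0,0]
    - [0,0,0]
    - [0,0,0]
    - [0,0,0]
    - [0,0,0]
    - [0,0,0]
    - [0,0,0]
    - [0,0,0]
    - [0,0,0]

```text
time: 7.0
tool_pos: [516.8, 69.8, 80.3]
tcp_rot: [180.0, -0.1, -172.6]
ft_force: [-0.4, 0.0, -2.2]
finger_gap: 52.3
grip_force: 41.6
```

Request:
servo_tool:
  fingers: [0.04,0.04,0.04,0.04,0.04]
  linear:
    - [0,0,0.001]
    - [0,0,0.002]
    - [0,0,0.003]
    - [0,0,0.003]
    - [0,0,0.003]
  rotation:
    - [0,0,0]
    - [0,0,0]
    - [0,0,0]
    - [0,0,0]
    - [0,0,0]

```text
time: 7.5
tool_pos: [517.7, 69.9, 78.7]
tcp_rot: [-180.0, 0.0, -172.6]
ft_force: [0.5, 0.1, -1.1]
finger_gap: 51.6
grip_force: 41.7
```

Request:
servo_tool:
  fingers: [0.04,0.04,0.04,0.04]
  linear:
    - [0,0,0.0005]
    - [0,0,0.001]
    - [0,0,0.001]
    - [0,0,0.001]
  rotation:
    - [0,0,0]
    - [0,0,0]
    - [0,0,0]
    - [0,0,0]

```text
time: 7.9
tool_pos: [517.9, 70.0, 78.6]
tcp_rot: [-180.0, 0.1, -172.6]
ft_force: [-3.3, -0.2, 7.6]
finger_gap: 51.9
grip_force: 42.6
```

Request:
servo_tool:
  fingers: [0.054,0.058,0.062,0.066,0.066,0.066]
  linear:
    - [0,0,0]
    - [0,0,0]
    - [0,0,0]
    - [0,0,0]
    - [0,0,0]
    - [0,0,0]
  rotation:
    - [0,0,0]
    - [0,0,0]
    - [0,0,0]
    - [0,0,0]
    - [0,0,0]
    - [0,0,0]

```text
time: 8.5
tool_pos: [517.3, 69.9, 77.2]
tcp_rot: [180.0, -0.0, -172.6]
ft_force: [0.8, -0.5, 0.1]
finger_gap: 66.1
grip_force: 0.0
```

Request:
servo_tool:
  fingers: [0.066,0.066,0.066,0.066,0.066,0.066,0.066]
  linear:
    - [0,0,-0.005]
    - [0,0,-0.02]
    - [0,0,-0.04]
    - [0,0,-0.065]
    - [0,0,-0.085]
    - [0,0,-0.095]
    - [0,0,-0.095]
  rotation:
    - [0,0,0]
    - [0,0,0]
    - [0,0,0]
    - [0,0,0]
    - [0,0,0]
    - [0,0,0]
    - [0,0,0]

```text
time: 9.2
tool_pos: [518.8, 69.9, 175.0]
tcp_rot: [-180.0, 0.2, -172.6]
ft_force: [0.5, -0.4, -0.3]
finger_gap: 66.2
grip_force: 0.0
```

Run:
```python
from h import *
d=r.sense();print(d['tool_pos'],fx(d['tool_pos']),d['tcp_rot'])
s=snap('wrist','w2')
for n,p in (('stopface L',(-35,86,40)),('stopface R',(35,86,40)),('headL',(-22,20,39)),('FL',(-75,105,10)),('FR',(-75,-135,10)),('pivot',(0,-80,35)),('knob',(-60.1,-140.1,73))): print(n,np.round(np.array(proj(s,[*w(*p[:2]),p[2]],True))*1.4))
for p in ((-26,30),(-26,82),(26,82),(26,30)): print('blk',np.round(np.array(proj(s,[*w(*p),94],True))*1.4))
im=s['frame'][:,:,::-1]; cv2.imwrite('pics/w2b.png',cv2.resize(im,(784,588),interpolation=cv2.INTER_CUBIC))
```

```text
[518.79630959  69.94403491 174.96058588] [ 3.9 55.7] [-179.97764844    0.24822835 -172.55737015]
stopface L [451. 216.]
stopface R [447. 331.]
headL [336. 238.]
FL [476. 149.]
FR [128. 164.]
pivot [186. 274.]
knob [ 69. 194.]
blk [342. 249.]
blk [455. 249.]
blk [451. 353.]
blk [346. 353.]
```

View pics/w2b.png

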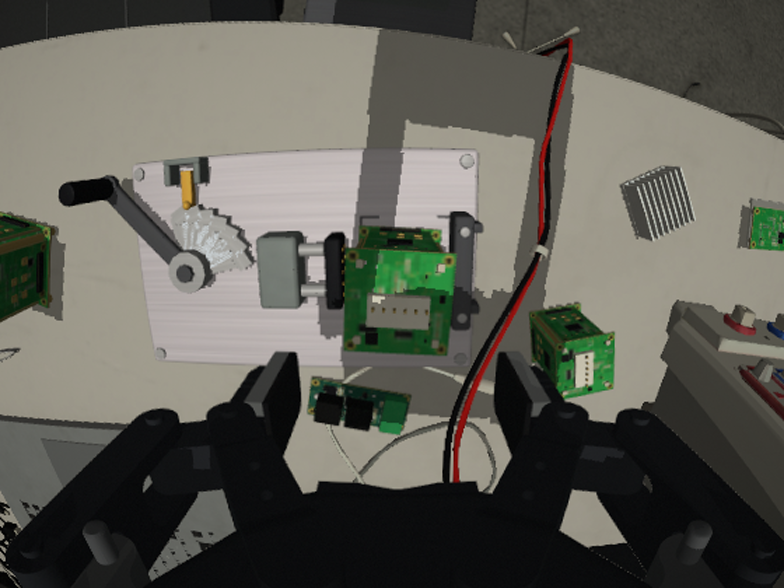

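The block stands in the nest matching the prediction, with top corners at (345,252) and (449,354). The knob is at (70,192), as predicted. The large decoy block sits at the right near the lever's path, so I'll check the clearance.

Run:
```python
from h import *
T=ld('t0'); s=ld('w2')
im=cv2.imread('pics/t0.png')
hsv=cv2.cvtColor(im,cv2.COLOR_BGR2HSV);m=cv2.inRange(hsv,(45,90,60),(85,255,255))[185:235,335:390]
ys,xs=np.where(m);print('px',xs.min()+335,xs.max()+335,ys.min()+185,ys.max()+185)
for z in (0,80,110,130): print(z,at(T,xs.min()+335,208,z),at(T,xs.max()+335,208,z),'w2 edge',at(s,50/1.4,235/1.4,z,True),at(s,45/1.4,320/1.4,z,True),at(s,38/1.4,225/1.4,z,True))
print('knob end',w(0,-165),'knob',w(-60.1,-140.1))
d=r.sense()['tool_pos'];k=w(-60.1,-140.1)
go((518,70,174,187.4),(*k,174,52.4)); go((*k,174,52.4),(*k,57,52.4))
for a in range(0,50,5):
  p=w(0+85*np.cos(np.radians(-135+a)),-80+85*np.sin(np.radians(-135+a)));print(a,end=' ');go((*k,57,52.4),(*p,57,52.4+a))
```

```text
px 345 378 193 223
0 [ 554.1 -215.5    0. ] [ 552.3 -309.2    0. ] w2 edge [ 525.4 -217.9    0. ] [ 602.7 -233.     0. ] [ 518.  -232.8    0. ]
80 [ 546.1 -204.5   80. ] [ 544.4 -291.8   80. ] w2 edge [ 505.4 -143.3   80. ] [ 562.  -154.4   80. ] [ 499.9 -154.2   80. ]
110 [ 543.1 -200.4  110. ] [ 541.5 -285.3  110. ] w2 edge [ 497.9 -115.3  110. ] [ 546.7 -124.9  110. ] [ 493.2 -124.7  110. ]
130 [ 541.1 -197.7  130. ] [ 539.5 -280.9  130. ] w2 edge [492.9 -96.7 130. ] [ 536.5 -105.2  130. ] [ 488.7 -105.1  130. ]
knob end [ 543.33793482 -149.37307476] knob [ 480.53096788 -132.42300386]
lin [ 0.0632 -0.1959 -0.    ] rot [ -0.  -0. 135.]
lin [ 0.    -0.     0.117] rot [0. 0. 0.]
0 lin [-0.  0.  0.] rot [0. 0. 0.]
5 lin [0.0003 0.0074 0.    ] rot [ 0.  0. -5.]
10 lin [0.0013 0.0148 0.    ] rot [  0.   0. -10.]
15 lin [0.0029 0.022  0.    ] rot [  0.   0. -15.]
20 lin [0.0051 0.0291 0.    ] rot [  0.   0. -20.]
25 lin [0.008  0.0359 0.    ] rot [  0.   0. -25.]
30 lin [0.0114 0.0425 0.    ] rot [  0.   0. -30.]
35 lin [0.0154 0.0488 0.    ] rot [  0.   0. -35.]
40 lin [0.0199 0.0546 0.    ] rot [  0.   0. -40.]
45 lin [0.0249 0.0601 0.    ] rot [  0.   0. -45.]
```

Request:
servo_tool:
  fingers: [0.045,0.045,0.045,0.045,0.045,0.045,0.045,0.045,0.045,0.045]
  linear:
    - [0.006,-0.019,0]
    - [0.013,-0.039,0]
    - [0.019,-0.059,0]
    - [0.025,-0.078,0]
    - [0.031,-0.098,0]
    - [0.038,-0.118,0]
    - [0.044,-0.137,0]
    - [0.05,-0.157,0]
    - [0.057,-0.177,0]
    - [0.063,-0.196,0]
  rotation:
    - [0,0,8]
    - [0,0,16]
    - [0,0,24]
    - [0,0,32]
    - [0,0,40]
    - [0,0,48]
    - [0,0,56]
    - [0,0,64]
    - [0,0,72]
    - [0,0,80]

```text
time: 10.25
tool_pos: [479.1, -133.2, 170.6]
tcp_rot: [-179.9, -0.1, 107.1]
ft_force: [0.5, -0.2, -0.1]
finger_gap: 45.1
grip_force: 0.0
```

Request:
servo_tool:
  fingers: [0.045,0.045,0.045,0.045,0.045,0.045,0.045,0.045,0.045]
  linear:
    - [0,0,0]
    - [0,0,0]
    - [0,0,0]
    - [0,0,0]
    - [0,0,0]
    - [0,0,0]
    - [0,0,0]
    - [0,0,0]
    - [0,0,0]
  rotation:
    - [0,0,8]
    - [0,0,16]
    - [0,0,24]
    - [0,0,32]
    - [0,0,40]
    - [0,0,48]
    - [0,0,55]
    - [0,0,55]
    - [0,0,55]

```text
time: 11.15
tool_pos: [479.7, -132.4, 171.2]
tcp_rot: [-179.9, 0.0, 52.7]
ft_force: [-0.1, -0.1, 0.2]
finger_gap: 44.8
grip_force: 0.0
```

Run:
```python
from h import *
d=r.sense();print(d['tool_pos'],fx(d['tool_pos']),d['tcp_rot'],d['time'],d['joint_pos'][5])
s=snap('wrist','w3')
for n,p in (('knob',(-60.1,-140.1,73)),('pivot',(0,-80,35)),('FR',(-75,-135,10))): print(n,np.round(np.array(proj(s,[*w(*p[:2]),p[2]],True))*1.4))
im=s['frame'][:,:,::-1]; cv2.imwrite('pics/w3b.png',cv2.resize(im,(784,588),interpolation=cv2.INTER_CUBIC))
```

```text
[ 479.70415081 -132.39923477  171.21962519] [ -60.9 -140. ] [-1.79899996e+02  2.80327521e-02  5.26550245e+01] 11.15 16.009465510985105
knob [397. 301.]
pivot [398. 136.]
FR [375. 283.]
```

View pics/w3b.png

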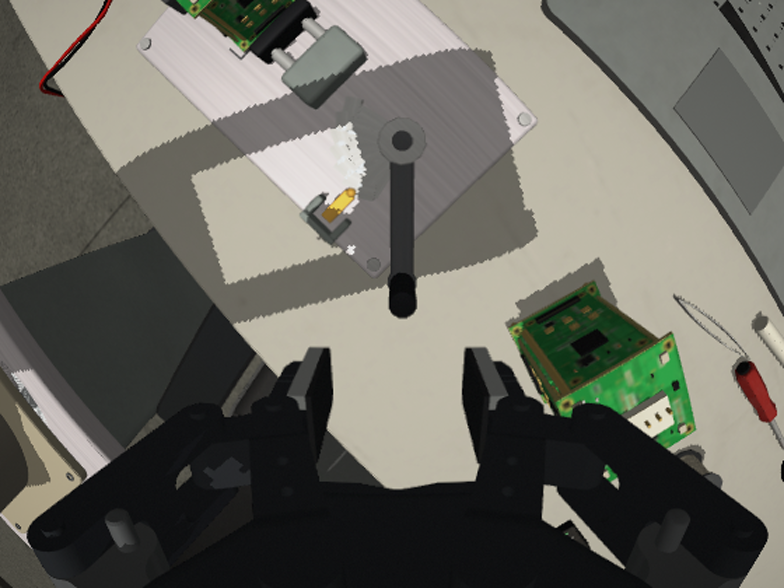

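The knob top is at (402,302), against (397,301) predicted, so the whole fixture is about 1.5 mm toward tool +y. I'll correct for that and descend.

Request:
servo_tool:
  fingers: [0.045,0.045,0.045,0.045,0.045,0.045,0.045,0.045]
  linear:
    - [0,0.0015,0.01]
    - [0,0.0015,0.03]
    - [0,0.0015,0.055]
    - [0,0.0015,0.08]
    - [0,0.0015,0.098]
    - [0,0.0015,0.107]
    - [0,0.0015,0.11]
    - [0,0.0015,0.11]
  rotation:
    - [0,0,0]
    - [0,0,0]
    - [0,0,0]
    - [0,0,0]
    - [0,0,0]
    - [0,0,0]
    - [0,0,0]
    - [0,0,0]

```text
time: 12.0
tool_pos: [481.5, -133.6, 62.3]
tcp_rot: [-180.0, 0.0, 52.5]
ft_force: [-0.1, 0.2, 0.3]
finger_gap: 45.1
grip_force: 0.0
```

Request:
servo_tool:
  fingers: [0.03,0.02,0.005,0.005,0.005,0.005,0.005,0.005]
  linear:
    - [0,0,0]
    - [0,0,0]
    - [0,0,0]
    - [0,0,0]
    - [0,0,0]
    - [0,0,0]
    - [0,0,0]
    - [0,0,0]
  rotation:
    - [0,0,0]
    - [0,0,0]
    - [0,0,0]
    - [0,0,0]
    - [0,0,0]
    - [0,0,0]
    - [0,0,0]
    - [0,0,0]
  force: 40

```text
time: 12.8
tool_pos: [482.1, -133.8, 63.4]
tcp_rot: [179.9, -0.0, 52.4]
ft_force: [-2.8, 0.7, 6.0]
finger_gap: 13.6
grip_force: 38.9
```

Request:
servo_tool:
  fingers: [0.005,0.005,0.005,0.005,0.005,0.005,0.005,0.005,0.005]
  linear:
    - [0.0001,0.0037,0]
    - [0.0003,0.0074,0]
    - [0.0007,0.0111,0]
    - [0.0013,0.0148,0]
    - [0.002,0.0184,0]
    - [0.0029,0.022,0]
    - [0.0029,0.022,0]
    - [0.0029,0.022,0]
    - [0.0029,0.022,0]
  rotation:
    - [0,0,-2.5]
    - [0,0,-5]
    - [0,0,-7.5]
    - [0,0,-10]
    - [0,0,-12.5]
    - [0,0,-15]
    - [0,0,-15]
    - [0,0,-15]
    - [0,0,-15]

```text
time: 13.7
tool_pos: [501.1, -144.6, 63.3]
tcp_rot: [180.0, -0.0, 67.5]
ft_force: [-3.6, 2.0, 7.3]
finger_gap: 13.6
grip_force: 39.8
```

Request:
servo_tool:
  fingers: [0.005,0.005,0.005,0.005,0.005,0.005,0.005,0.005,0.005]
  linear:
    - [0.0001,0.0037,0]
    - [0.0003,0.0074,0]
    - [0.0007,0.0111,0]
    - [0.0013,0.0148,0]
    - [0.002,0.0184,0]
    - [0.0029,0.022,0]
    - [0.0029,0.022,0]
    - [0.0029,0.022,0]
    - [0.0029,0.022,0]
  rotation:
    - [0,0,-2.5]
    - [0,0,-5]
    - [0,0,-7.5]
    - [0,0,-10]
    - [0,0,-12.5]
    - [0,0,-15]
    - [0,0,-15]
    - [0,0,-15]
    - [0,0,-15]

```text
time: 14.6
tool_pos: [522.2, -150.1, 63.2]
tcp_rot: [180.0, -0.0, 82.5]
ft_force: [-4.3, 2.8, 7.7]
finger_gap: 14.1
grip_force: 40.2
```

Request:
servo_tool:
  fingers: [0.005,0.005,0.005,0.005,0.005,0.005,0.005,0.005,0.005,0.005]
  linear:
    - [0.0001,0.0037,0]
    - [0.0003,0.0074,0]
    - [0.0007,0.0111,0]
    - [0.0013,0.0148,0]
    - [0.002,0.0184,0]
    - [0.0029,0.022,0]
    - [0.0029,0.0225,0]
    - [0.0029,0.0225,0]
    - [0.0029,0.0225,0]
    - [0.0029,0.0225,0]
  rotation:
    - [0,0,-2.5]
    - [0,0,-5]
    - [0,0,-7.5]
    - [0,0,-10]
    - [0,0,-12.5]
    - [0,0,-15]
    - [0,0,-15]
    - [0,0,-15]
    - [0,0,-15]
    - [0,0,-15]

```text
time: 15.6
tool_pos: [544.3, -149.9, 63.2]
tcp_rot: [-179.9, -0.1, 97.5]
ft_force: [-8.1, 4.6, 11.6]
finger_gap: 13.2
grip_force: 40.6
```

Run:
```python
from h import *
d=r.sense();print(d['tool_pos'],np.linalg.norm(d['tool_pos'][:2]-[482.1,-133.8]),d['ft_force'],d['grip_force'],d['time'])
s=snap('wrist','w4');im=s['frame'][:,:,::-1]; cv2.imwrite('pics/w4b.png',cv2.resize(im,(784,588),interpolation=cv2.INTER_CUBIC))
snap('top','t4');a=cv2.imread('pics/t4.png')[170:270,180:330];cv2.imwrite('pics/t4c.png',cv2.resize(a,None,fx=5,fy=5,interpolation=cv2.INTER_CUBIC))
```

```text
[ 544.26245757 -149.92201947   63.15325269] 64.2190831626769 [-8.10173623  4.56036414 11.62372487] 40.60177981853485 15.6
```

View pics/w4b.png

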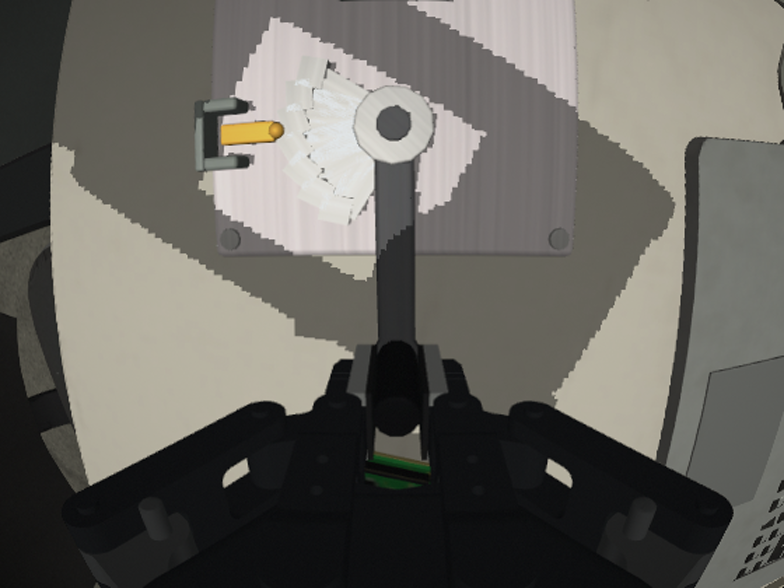

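View pics/t4c.png

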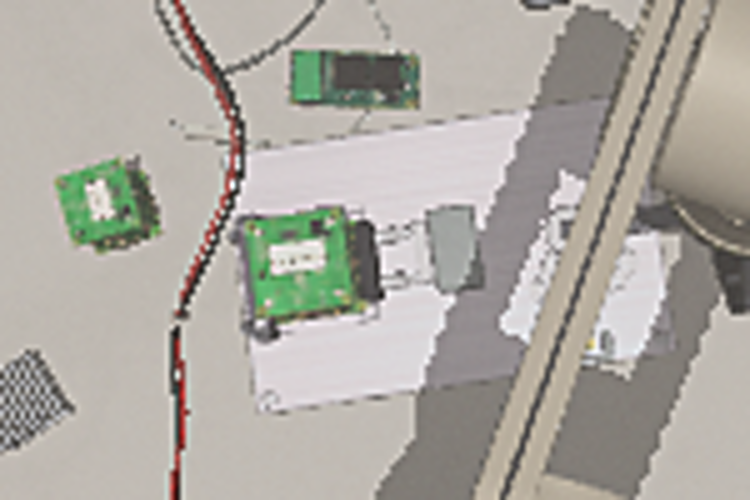

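The lever points along fixture −y (pivot (394,123), knob (398,415)), so it is on its third notch. The head is against the block and the block is at the backstop. I'll nudge 1 mm more for margin and settle.

Request:
servo_tool:
  fingers: [0.005,0.005,0.005,0.005,0.005,0.005]
  linear:
    - [0,0.001,0]
    - [0,0.001,0]
    - [0,0.001,0]
    - [0,0.001,0]
    - [0,0.001,0]
    - [0,0.001,0]
  rotation:
    - [0,0,0]
    - [0,0,0]
    - [0,0,0]
    - [0,0,0]
    - [0,0,0]
    - [0,0,0]

```text
time: 16.3
tool_pos: [544.7, -149.9, 63.1]
tcp_rot: [-179.9, -0.1, 97.5]
ft_force: [-11.5, 3.8, 13.1]
finger_gap: 13.6
grip_force: 41.0
```

Run:
```python
from h import *
d=r.sense();print(d['tool_pos'],np.linalg.norm(d['tool_pos'][:2]-[482.1,-133.8]),d['ft_force'],d['grip_force'],d['time'])
s=ld('t4')
B=[fx(at(s,180+u/5-.4,170+v/5-.4,94)) for u,v in ((250,215),(343,207),(362,308),(262,319))];print(B,np.mean(B,0))
```

```text
[ 544.69602159 -149.85872414   63.09878908] 64.62309602812296 [-11.53962715   3.75602445  13.10707766] 40.957581996917725 16.3
[array([27.4, 84.3]), array([24.3, 35. ]), array([-29.9,  32.5]), array([-27.9,  85.4])] [-1.525 59.3  ]
```

```bash
python3 -c "
from bench import r
print(r.hand_in())"
```

```text
the job is handed in; nothing more can be done
None
```

I handed the job in at about 16 s. The block is turned a quarter turn anticlockwise and stands against the backstop with the probe head on it. The lever has been advanced three clicks and the gripper is still holding the knob. Knob travel measured 64.6 mm against the allowed 61.5–74 mm, but no score was returned and the head's pressing force could not be read directly.

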